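# Bolt the bottle locker and clip the snap hook on its eye

## Task

Secure the bottle locker: first slide its bolt fully home with the yellow handle, then take the blue snap hook out of its wooden rest and press its orange sprung gate down over the steel eye's bar until the gate has snapped shut behind the bar, so that the hook stays hanging quietly on the eye and keeps the bolt from being drawn. Leave the bolt home, let go, and do not shove or topple the jar, the bottle or the tin.

Things in the scene. Friction and masses are not known exactly. Their poses are not given: they have to be found in the camera images.
- locker: Fixed red bottle locker, 440 mm wide (y), yawed up to 0.2 rad. Origin on the table straight below the middle of the eye's bar; x points away from the robot, y left along the bar, z up. Top board: front edge at x +90 mm, top face z 150. Below the board the front is open (uprights at x 105 to 145, y -205 and +205 mm); on the robot's side of the bar there is nothing.
- eye (a point): Middle of the bar of the fixed steel eye, 165 mm above the table; axes as the locker's. The eye is a level U of 10 mm round steel: the bar runs along y, straight from -32 to +32 mm; its arms (y -45 and +45 mm) run back to a dark plate (130 mm wide, top 180 mm above the table) at x +82 mm.
- bolt (a joint): How far the sliding bolt is drawn back, in m: 0 is home (a hard stop), 0.09 fully drawn. It slides along the locker's y; home lies towards +y (left). About 3 N of friction, no spring; stays where it is left.
- bolt_handle (a point): Grip point in the bolt's upright yellow handle: 226 mm above the table, at locker x -12 mm, and y +75 mm when home. The handle is 40 mm (x) by 16 mm (y), from 36 mm below this point to 10 mm above; pinch it across y or push its side. A steel arm (14 mm wide, z 184 to 194) runs back from it over the eye. Drawn back, the handle is over the bar, in the hook's way.
- hook: Loose blue snap hook (carabiner), about 0.3 kg, a closed frame in its x-z plane: 110 mm long (x), 80 mm high plus the grip, 14 mm thick (y). Origin: middle of its underside; z up through the spine. Inside: x -43 to +43, z 12 to 65 mm. The gate closes the underside; the nose is at +x. Starts upright in the rest, nose away from the robot within 0.35 rad. Hung, it may swing and turn on the bar.
- gate (a joint): Angle of the hook's sprung orange gate in rad: 0 shut, grows as it swings inward (up to 1.1, it cannot swing outward). 51 mm long, pivot at hook x -28, z 7 mm. Pressing it with the bar at hook x +8 mm takes about 3 N at first, rising to about 8 N; it springs shut by itself.
- rest: Fixed pale wooden block, 140 by 74 by 42 mm high, with an open slot 18 mm wide and 30 mm deep along its x, in which the hook stands. Origin: middle of its underside. It stands to the left or right in front of the locker, changing places with the jar.
- jar: Preserve jar, amber with a brass lid, 72 mm across, 110 mm high. Loose bystander; origin: middle of its underside.
- wine: Green wine bottle, 74 mm across, 280 mm high, standing to the left of the locker. Loose bystander; origin: middle of its underside.
- tin: Tin, 100 mm across, 60 mm high, to the right of the locker. Loose bystander; origin: middle of its underside.
- shelf_edge (a point): Middle of the lower front edge of the red shelf above the eye and bolt handle: 335 mm over the table, 5 mm beyond the bar; the shelf runs 75 mm back, y -220 to +220 mm, jars near its ends to z 411 mm. It blocks an upright tool at the eye or handle: come from the robot's side with the gripper tilted 25 to 45 degrees, fingers pointing down and away from the robot.
- hook_grip (a point): Point in the hook's black rubber grip, hook x +8, z +98 mm. The grip, on top of the spine, is 20 mm thick (y), x -22 to +38, z 78 to 110 mm in the hook's frame: hold it here across y, fingertips no lower than z 75 mm so that they stay clear of the bar.
- hook_mouth (a point): Where the bar should enter, under the gate: hook x +8, z +2 mm (x 0 to +16 will do). The mouth spans x -28 (hinge) to +24 mm (round nose). Press the hook along its own -z onto the bar, nose away from the robot (little room behind the bar), until the bar is at hook z 55 mm: past 35 to 48 mm it slips by the gate's tip and the gate snaps shut.
Things that resemble listed ones, but are neither listed nor needed, are in the scene too. Several things have the shape of the hook; the one meant has the colours described above.

How it is judged:
By the outcome, as a careful person would: the job done as asked, in the order asked, and still so for the second after the job is handed in, with the robot touching nothing.
It also fails if it takes over 61 s, if anything falls off the work surface, if the arm or the gripper's body presses on something with over 40 N, if the wrist force passes 120 N, or if a joint passes its speed limit or range.

## Robot

A 6-joint arm with a two-finger parallel gripper is mounted at the origin on the work surface. World frame = base frame: x ahead of the robot, y to its left, z up, the work surface at z = 0. Lengths are in mm, angles in rad, forces in N, time in s.
With the tool pointing down it reaches from about 375 to 975 mm from the base axis. Payload 3.8 kg.
Tool frame: the origin (TCP) lies midway between the tips of the shut fingers; the grasp point (between the pads) lies 19 mm behind it; z points along the fingers, y is the line along which they close (so a half turn about z gives the same grasp; the last joint's range is limited). The gripper opens to 85 mm and grips with 20 to 120 N. Pads are 22 mm wide; open, the fingers measure 114 mm over their backs; the gripper's body (76 mm by 85 mm) begins 54 mm behind the grasp point. The pads swing forward as they close: fully open they stand 13 mm farther back than shut.
Start: joints at [1.242, 0.264, 1.604, -0, 1.274, -0.037], TCP at [194.179, 646.461, 231.28] pointing down, gripper open.
Joint ranges: [-2.63, 2.63], [-0.94, 2.18], [0.31, 2.57], [-1.31, 4.45], [0, 2.66], [-2.55, 2.55]. Speed limits (rad/s): [2.57, 2.57, 3.14, 3.14, 3.14, 3.14].

## Interface

Orientations are given as [roll, pitch, yaw] about the fixed x, y, z axes, in that order (R = Rz(yaw) Ry(pitch) Rx(roll)).
In Python, from bench import r gives the robot as it stands. The module is installed in compiled form; this text tells all that it offers.
- The arm moves only by the shell command python3 -m jog 'ROWS' [OPENING] [FORCE]. ROWS is JSON, a list of rows, each an object with "slide": the shift along the tool's x, y, z in cm, a list of three; "roll": the turn about the tool's z in rad. In form: [{"slide": [x, y, z], "roll": roll}, ...]. A call has exactly 10 rows; each row is the pose to reach, as a shift and turn from the pose commanded when the call began, along the tool's axes at that moment; what a row does not reach only later rows make up. A row lasts 1/12 s, in which the tool goes at most 41.7 mm and 7.16 degrees, less where a joint would pass 70% of its speed; a pose out of reach is approached as far as the arm can. A call with a gripper value outside its range is refused whole. OPENING is the finger opening in cm, from 0 to 8.54, set as the call begins (- or left out, the last holds). The fingers move at their own pace and stop on an object; FORCE is the grip in N (left out, the last holds). Time passes only in rows, so rows that repeat a pose let the fingers close, or fill a call up. It gives the time, the measured TCP pose, the force, the opening and the grip force at its end, in the units of the state.
- r.observe(): the state, without advancing time (a new reading comes with each control period).
- r.snapshot(name): name is "scene" or "side" or "wrist"; returns the picture (420x560x3 uint8, red, green, blue); there is no depth.
- r.calibration(name): a dict with "mtx" (3x3 intrinsics, pixels), "dist_coeffs" ([k1, k2, p1, p2, k3] as OpenCV has them; the pictures are not rectified), "R" (3x3) and "t" (3): a world point X has camera coordinates R X + t; the wrist camera has in their place "T_tool_cam" (4x4, takes a point from camera to tool coordinates, whose origin is the TCP and whose axes are the flange's). Camera axes: x right, y down, z forward; pixel columns grow to the right and rows downward; lengths in mm; the calibration is good to about 2 mm. A picture is of the moment at which its call begins: read the wrist's pose just before it. calibration takes no time and is no camera call.
- r.job_done(): hands the job in; it is judged then, once.
The state is a dict: "t": time; "qpos": joint angles; "joint_velocities": joint speeds; "joint_torque": joint torques, N m; "ee_pos": TCP position; "orientation": TCP orientation; "ft_force": force on the tool from outside, world axes, zero at the start; "moment": the same for the moment, N m; "grip_width": opening from 0.0 (shut) to 1.0 (fully open); "grasp_force": force on a finger pad.
Only numpy, scipy, OpenCV 4.12 (cv2) and the standard library are available. Lean on these libraries where they do the work, as an engineer would, in place of code of your own. Each camera call takes 0.05 s, during which the arm holds its last target. There are 200 camera calls.

## Working session

There is one attempt and no reset: what is moved stays moved. The work goes in short steps, Python scripts to look and compute and a shell command to move; the robot and the scene stay as the last step left them, time stands still between calls to the robot, and variables do not carry over. Pictures are saved under pics/ and viewed, at most 10 in all, crops included, and the job is handed in when it is done.

```bash
mkdir -p pics; python3 - <<'E'
from bench import r
import cv2,numpy as np
o=r.observe();print(o['t'],o['ee_pos'],o['orientation'],o['grip_width'])
for n in("scene","side"):
    cv2.imwrite(f"pics/{n}0.png",r.snapshot(n)[:,:,::-1])
    c=r.calibration(n);print(n,np.round(c['mtx'],1).tolist(),np.round(c['dist_coeffs'],4),np.round(c['R'],3).tolist(),np.round(c['t']),-np.array(c['R']).T@c['t'])
print(r.calibration("wrist"))
E
```

```text
0.0 [193.97083459 645.76456469 229.93938893] [-3.13933417e+00 -6.32211619e-05  2.84979347e+00] 0.9967658428356491
scene [[503.2, 0.0, 283.5], [0.0, 503.2, 210.2], [0.0, 0.0, 1.0]] [0.0331 0.     0.     0.     0.    ] [[0.723, 0.691, -0.009], [0.596, -0.629, -0.5], [-0.351, 0.356, -0.866]] [-248. -220. 1818.] [ 947.87462597 -613.98932731 1462.31673299]
side [[393.6, 0.0, 284.0], [0.0, 393.6, 205.7], [0.0, 0.0, 1.0]] [-0.0432  0.      0.      0.      0.    ] [[0.967, -0.255, 0.004], [-0.184, -0.712, -0.678], [0.176, 0.655, -0.735]] [-440.  149. 1192.] [ 243.17086939 -786.65116013  979.576711  ]
{'mtx': array([[298.2789961 ,   0.        , 281.15284486],
       [  0.        , 298.2789961 , 213.34573125],
       [  0.        ,   0.        ,   1.        ]]), 'dist_coeffs': array([-0.0482088,  0.       ,  0.       ,  0.       ,  0.       ]), 'T_tool_cam': array([[ 1.37619744e-03, -9.57240127e-01, -2.89291282e-01,
         7.39664302e+01],
       [ 9.99999052e-01,  1.30767138e-03,  4.30156819e-04,
         3.72093219e-01],
       [-3.34654380e-05, -2.89291600e-01,  9.57241019e-01,
        -1.43224230e+02],
       [ 0.00000000e+00,  0.00000000e+00,  0.00000000e+00,
         1.00000000e+00]])}
```

View pics/scene0.png

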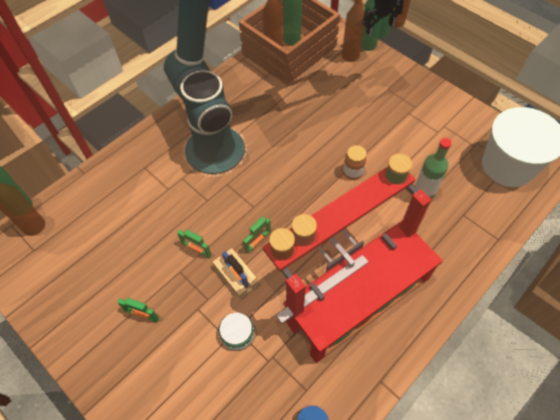

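View pics/side0.png

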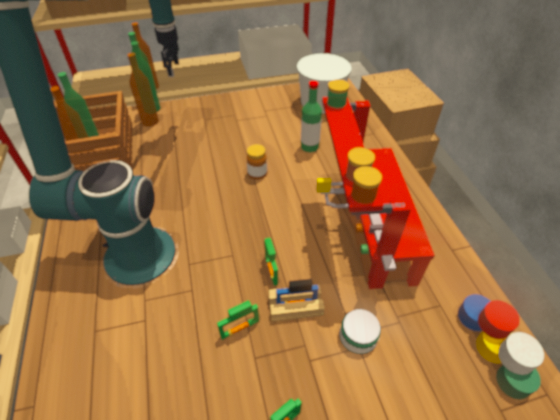

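The scene view shows the rest with the hook at (235,270), the shelf across (265–410,170–250) and the red top board below it. In the side view the hook is at (298,295), the yellow handle at (323,185), the jar at (257,160), the wine at (312,120) and the tin at (360,330). Next I'll make enlarged crops of both.

```bash
python3 - <<'E'
import cv2,numpy as np
a=cv2.imread("pics/scene0.png")[160:340,200:450];b=cv2.imread("pics/side0.png")[150:330,240:440]
cv2.imwrite("pics/c1.png",cv2.resize(a,None,fx=3.2,fy=3.2,interpolation=cv2.INTER_CUBIC))
cv2.imwrite("pics/c2.png",cv2.resize(b,None,fx=3.3,fy=3.3,interpolation=cv2.INTER_CUBIC))
E
```

```text
(no output)
```

View pics/c1.png

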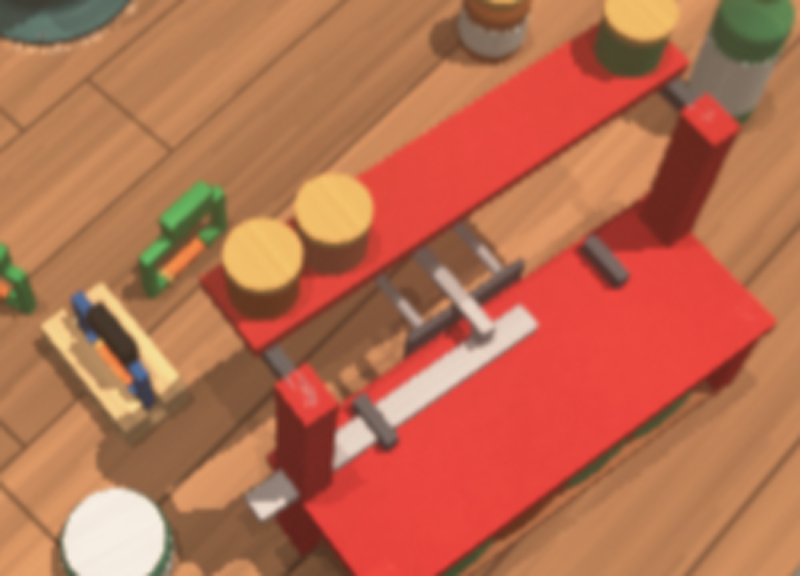

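View pics/c2.png

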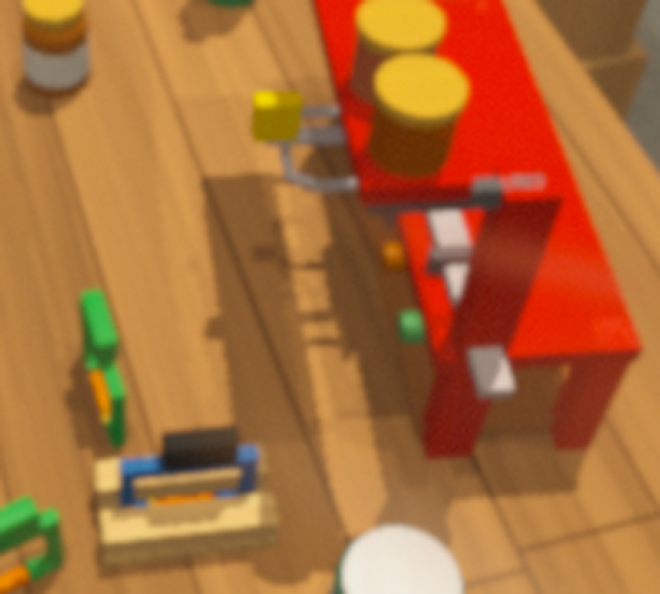

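```bash
cat > h.py <<'E'
import numpy as np,cv2
from bench import r
def ray(n,uv,o=None):
    c=r.calibration(n);K=c['mtx'];d=np.array(c['dist_coeffs'])
    p=cv2.undistortPoints(np.array([[uv]],float),K,d)[0,0];v=np.array([*p,1.])
    if n=='wrist':
        T=c['T_tool_cam'];R,p0=tool(o);return R@T[:3,3]+p0,R@T[:3,:3]@v
    R=np.array(c['R']);return -R.T@c['t'],R.T@v
def tool(o):
    from scipy.spatial.transform import Rotation as Ro
    return Ro.from_euler('xyz',o['orientation']).as_matrix(),np.array(o['ee_pos'])
def onz(n,uv,z,o=None):
    p,v=ray(n,uv,o);return p+v*(z-p[2])/v[2]
def tri(*L):
    A=np.zeros((3,3));b=np.zeros(3)
    for p,v in L:
        v=v/np.linalg.norm(v);M=np.eye(3)-np.outer(v,v);A+=M;b+=M@p
    x=np.linalg.solve(A,b)
    return x,[np.linalg.norm(np.cross(x-p,v/np.linalg.norm(v))) for p,v in L]
E
python3 - <<'E'
from h import *
np.set_printoptions(precision=1,suppress=True)
S=lambda u,v:(200+u/3.2,160+v/3.2)
D=lambda u,v:(240+u/3.3,150+v/3.3)
def pair(t,n,a,b,z):
    A,B=onz(n,a,z),onz(n,b,z);d=B-A;print(t,A[:2],B[:2],'mid',(A+B)[:2]/2,'len',np.linalg.norm(d),'ang',np.round(np.arctan2(d[1],d[0]),3))
pair('shelf front','scene',S(203,283),S(600,25),345)
pair('shelf back','scene',S(258,348),S(688,62),345)
pair('plate','scene',S(408,345),S(523,265),180)
pair('spine','scene',S(80,297),S(150,400),78)
pair('rest L','scene',S(42,325),S(125,425),42)
pair('rest R','scene',S(103,283),S(180,372),42)
pair('spine side','side',D(122,462),D(258,450),78)
pair('handle top side','side',D(256,93),D(300,98),236)
print('handle',onz('side',D(278,100),236))
print('grip side',onz('side',D(200,440),110), 'grip scene',onz('scene',S(108,330),110))
print('jar',onz('scene',(356,155),110),'tin',onz('scene',(236,330),60),'wine',onz('side',(313,87),280))
E
```

```text
shelf front [ 534.2 -267.1] [606.9 132. ] mid [570.5 -67.6] len 405.68810145262927 ang 1.391
shelf back [ 602.2 -276.9] [682.4 152.2] mid [642.3 -62.4] len 436.54544117518554 ang 1.386
plate [ 642.9 -136.2] [666.   -8.5] mid [654.5 -72.3] len 129.68812832167993 ang 1.392
spine [ 361.1 -274.7] [ 483.6 -301.4] mid [ 422.4 -288. ] len 125.34458071254477 ang -0.214
rest L [ 341.1 -311.3] [ 472.4 -326.4] mid [ 406.7 -318.9] len 132.19339760812034 ang -0.115
rest R [ 351.1 -240.2] [ 471.9 -254. ] mid [ 411.5 -247.1] len 121.59191863613763 ang -0.114
spine side [ 364.9 -268.3] [ 472.3 -285.1] mid [ 418.6 -276.7] len 108.64881034406123 ang -0.155
handle top side [536.5 -48.3] [570.1 -63.2] mid [553.3 -55.7] len 36.69992183449071 ang -0.417
handle [551.6 -60.9 236. ]
grip side [ 423.6 -283.1  110. ] grip scene [ 417.7 -287.6  110. ]
jar [428.1 258.5 110. ] tin [ 552.2 -412.5   60. ] wine [643.5 337.7 280. ]
```

```bash
R='{"slide":[0,0,-60],"roll":0}'; python3 -m jog '[{"slide":[0,0,-60],"roll":0},{"slide":[0,0,-60],"roll":0},{"slide":[0,0,-60],"roll":0},{"slide":[0,0,-60],"roll":0},{"slide":[0,0,-60],"roll":0},{"slide":[0,0,-60],"roll":0},{"slide":[0,0,-60],"roll":0},{"slide":[0,0,-60],"roll":0},{"slide":[0,0,-60],"roll":0},{"slide":[0,0,-60],"roll":0}]'; python3 -c "
from bench import r;o=r.observe();print(o['qpos'],o['ee_pos'],o['orientation'])"
```

```text
t: 0.93
ee_pos: [193.9, 645.8, 649.7]
orientation: [-3.141, -0.0, 2.85]
ft_force: [0.5, 1.2, 0.2]
grip_width: 1.002
grasp_force: 0.0
[ 1.24213047e+00  3.44265891e-01  7.39716006e-01  7.32643558e-06
  2.05786280e+00 -3.69230726e-02] [193.91810479 645.76579599 649.69586116] [-3.14134102e+00 -1.57750934e-05  2.84985330e+00]
```

```bash
python3 -m jog '[{"slide":[0,30,-30],"roll":0},{"slide":[0,30,-30],"roll":0},{"slide":[0,30,-30],"roll":0},{"slide":[0,30,-30],"roll":0},{"slide":[0,30,-30],"roll":0},{"slide":[0,30,-30],"roll":0},{"slide":[0,30,-30],"roll":0},{"slide":[0,30,-30],"roll":0},{"slide":[0,30,-30],"roll":0},{"slide":[0,30,-30],"roll":0}]'; python3 -c "
from bench import r;o=r.observe();print(o['qpos'],o['ee_pos'],o['orientation'])"
```

```text
t: 1.77
ee_pos: [210.1, 699.4, 689.5]
orientation: [3.112, 0.0, 2.85]
ft_force: [0.4, -0.2, 0.1]
grip_width: 1.003
grasp_force: 0.0
[ 1.24447521e+00  5.77131078e-01  3.10890066e-01  1.15849430e-03
  2.22375996e+00 -3.38144792e-02] [210.08083836 699.44499702 689.48362673] [3.11176743e+00 1.09456855e-04 2.84980194e+00]
```

```bash
python3 -m jog '[{"slide":[0,40,0],"roll":0},{"slide":[0,40,0],"roll":0},{"slide":[0,40,0],"roll":0},{"slide":[0,40,0],"roll":0},{"slide":[0,40,0],"roll":0},{"slide":[0,40,0],"roll":0},{"slide":[0,40,0],"roll":0},{"slide":[0,40,0],"roll":0},{"slide":[0,40,0],"roll":0},{"slide":[0,40,0],"roll":0}]'; python3 -c "
from bench import r;o=r.observe();print(o['qpos'],o['ee_pos'],o['orientation'])"
```

```text
t: 2.6
ee_pos: [248.2, 826.3, 556.4]
orientation: [3.084, -0.0, 2.85]
ft_force: [-0.3, 0.2, 0.8]
grip_width: 1.0
grasp_force: 0.0
[ 1.24944929e+00  7.47350689e-01  3.11442992e-01  1.90987364e-03
  2.02483876e+00 -2.87079996e-02] [248.20120309 826.3319915  556.40688876] [ 3.08360778e+00 -1.49226636e-06  2.84984109e+00]
```

```bash
cat >> h.py <<'E'
def to(*targets):
    o=r.observe();R,p=tool(o);print('t',o['t'],'pos',p.round(1),'z',R[:,2].round(3),'y',R[:,1].round(3),'F',np.round(o['ft_force'],1),'grip',round(float(o['grip_width']),3),'q',np.round(o['qpos'],2))
    for t in targets: print(t,'slide cm',((R.T@(np.array(t)-p))/10).round(2))
E
python3 -c "
from h import *
to((720,-310,620))"
```

```text
t 2.6 pos [248.2 826.3 556.4] z [ 0.017  0.056 -0.998] y [0.287 0.956 0.058] F [-0.3  0.2  0.8] grip 1.0 q [ 1.25  0.75  0.31  0.    2.02 -0.03]
(720, -310, 620) slide cm [-77.87 -94.73 -11.87]
```

```bash
python3 -m jog '[{"slide":[-77.9,-94.7,-11.9],"roll":-0.11},{"slide":[-77.9,-94.7,-11.9],"roll":-0.11},{"slide":[-77.9,-94.7,-11.9],"roll":-0.11},{"slide":[-77.9,-94.7,-11.9],"roll":-0.11},{"slide":[-77.9,-94.7,-11.9],"roll":-0.11},{"slide":[-77.9,-94.7,-11.9],"roll":-0.11},{"slide":[-77.9,-94.7,-11.9],"roll":-0.11},{"slide":[-77.9,-94.7,-11.9],"roll":-0.11},{"slide":[-77.9,-94.7,-11.9],"roll":-0.11},{"slide":[-77.9,-94.7,-11.9],"roll":-0.11}]' >/dev/null; python3 -c "
from h import *
to((720,-310,620))"
```

```text
t 3.4333 pos [405.9 444.7 580.3] z [ 0.019  0.057 -0.998] y [0.18  0.982 0.06 ] F [ 1.2 -0.3  0.2] grip 0.998 q [ 0.77  0.08  1.19  0.03  1.82 -0.61]
(720, -310, 620) slide cm [-44.57 -68.21  -7.69]
```

```bash
python3 -m jog '[{"slide":[-44.6,-68.2,-7.7],"roll":0},{"slide":[-44.6,-68.2,-7.7],"roll":0},{"slide":[-44.6,-68.2,-7.7],"roll":0},{"slide":[-44.6,-68.2,-7.7],"roll":0},{"slide":[-44.6,-68.2,-7.7],"roll":0},{"slide":[-44.6,-68.2,-7.7],"roll":0},{"slide":[-44.6,-68.2,-7.7],"roll":0},{"slide":[-44.6,-68.2,-7.7],"roll":0},{"slide":[-44.6,-68.2,-7.7],"roll":0},{"slide":[-44.6,-68.2,-7.7],"roll":0}]' >/dev/null; python3 -c "
from h import *
to((720,-310,700),(950,-390,620),(950,-390,900))"
```

```text
t 4.2667 pos [565.8  60.7 601.1] z [ 0.02   0.055 -0.998] y [0.18  0.982 0.058] F [ 0.9  0.9 -0.7] grip 1.003 q [ 0.03  0.05  1.19  0.06  1.88 -1.34]
(720, -310, 700) slide cm [-21.97 -33.05 -11.63]
(950, -390, 620) slide cm [-45.96 -37.22  -3.63]
(950, -390, 900) slide cm [-46.23 -35.6  -31.58]
```

```bash
python3 -m jog '[{"slide":[-46,-36,-32],"roll":0},{"slide":[-46,-36,-32],"roll":0},{"slide":[-46,-36,-32],"roll":0},{"slide":[-46,-36,-32],"roll":0},{"slide":[-46,-36,-32],"roll":0},{"slide":[-46,-36,-32],"roll":0},{"slide":[-46,-36,-32],"roll":0},{"slide":[-46,-36,-32],"roll":0},{"slide":[-46,-36,-32],"roll":0},{"slide":[-46,-36,-32],"roll":0}]' >/dev/null; python3 -c "
from h import *
to((1050,-480,900))"
```

```text
t 5.1 pos [ 711.  -185.4  684.7] z [ 0.041  0.05  -0.998] y [0.181 0.982 0.056] F [-0.4 -0.4 -0.3] grip 1.004 q [-0.32  0.58  0.31  0.08  2.22 -1.66]
(1050, -480, 900) slide cm [-39.37 -21.58 -21.57]
```

```bash
python3 -m jog '[{"slide":[-200,-55,-120],"roll":0},{"slide":[-200,-55,-120],"roll":0},{"slide":[-200,-55,-120],"roll":0},{"slide":[-200,-55,-120],"roll":0},{"slide":[-200,-55,-120],"roll":0},{"slide":[-200,-55,-120],"roll":0},{"slide":[-200,-55,-120],"roll":0},{"slide":[-200,-55,-120],"roll":0},{"slide":[-200,-55,-120],"roll":0},{"slide":[-200,-55,-120],"roll":0}]' >/dev/null; python3 -c "
from h import *
to((1050,-480,900))"
```

```text
t 5.9333 pos [ 760.6 -257.1  624.7] z [ 0.068  0.042 -0.997] y [0.18  0.982 0.053] F [0.1 0.2 0.5] grip 1.002 q [-0.38  0.66  0.31  0.07  2.12 -1.73]
(1050, -480, 900) slide cm [-34.11 -15.21 -26.41]
```

```bash
for i in 1 2; do python3 -m jog '[{"slide":[-80,-60,-150],"roll":0},{"slide":[-80,-60,-150],"roll":0},{"slide":[-80,-60,-150],"roll":0},{"slide":[-80,-60,-150],"roll":0},{"slide":[-80,-60,-150],"roll":0},{"slide":[-80,-60,-150],"roll":0},{"slide":[-80,-60,-150],"roll":0},{"slide":[-80,-60,-150],"roll":0},{"slide":[-80,-60,-150],"roll":0},{"slide":[-80,-60,-150],"roll":0}]' >/dev/null; python3 -c "
from h import *
to()"; done
```

```text
t 6.7667 pos [ 664.5 -325.3  694.6] z [ 0.093  0.03  -0.995] y [0.181 0.982 0.047] F [0.2 0.4 0.4] grip 0.996 q [-0.52  0.57  0.31  0.09  2.19 -1.86]
t 7.6 pos [ 586. -370.  740.] z [ 0.115  0.018 -0.993] y [0.182 0.983 0.039] F [ 0.8 -0.5  0.5] grip 0.996 q [-0.64  0.51  0.31  0.11  2.24 -1.96]
```

```bash
for i in 1 2 3 4; do python3 -m jog '[{"slide":[-200,0,-130],"roll":0},{"slide":[-200,0,-130],"roll":0},{"slide":[-200,0,-130],"roll":0},{"slide":[-200,0,-130],"roll":0},{"slide":[-200,0,-130],"roll":0},{"slide":[-200,0,-130],"roll":0},{"slide":[-200,0,-130],"roll":0},{"slide":[-200,0,-130],"roll":0},{"slide":[-200,0,-130],"roll":0},{"slide":[-200,0,-130],"roll":0}]' >/dev/null; python3 -c "
from h import *
to()"; done
```

```text
t 8.4333 pos [ 679.1 -317.2  704.6] z [ 0.14   0.007 -0.99 ] y [0.182 0.983 0.033] F [-1.4 -0.1  0.5] grip 1.0 q [-0.5   0.56  0.31  0.09  2.15 -1.84]
t 9.2667 pos [ 737.4 -277.6  682.1] z [ 0.169 -0.003 -0.986] y [0.183 0.983 0.028] F [ 0.4  0.8 -0.1] grip 1.0 q [-0.42  0.59  0.31  0.08  2.08 -1.76]
t 10.1 pos [ 774.  -247.6  671.6] z [ 0.198 -0.012 -0.98 ] y [0.184 0.983 0.025] F [-0.1 -0.3 -0.2] grip 1.0 q [-0.37  0.61  0.31  0.07  2.03 -1.71]
t 10.9333 pos [ 795.6 -225.3  671.4] z [ 0.229 -0.021 -0.973] y [0.184 0.983 0.023] F [-0.3 -0.4 -0.2] grip 0.998 q [-0.33  0.61  0.31  0.06  1.99 -1.68]
```

```bash
for i in 1 2 3 4 5; do python3 -m jog '[{"slide":[-200,-20,-100],"roll":0},{"slide":[-200,-20,-100],"roll":0},{"slide":[-200,-20,-100],"roll":0},{"slide":[-200,-20,-100],"roll":0},{"slide":[-200,-20,-100],"roll":0},{"slide":[-200,-20,-100],"roll":0},{"slide":[-200,-20,-100],"roll":0},{"slide":[-200,-20,-100],"roll":0},{"slide":[-200,-20,-100],"roll":0},{"slide":[-200,-20,-100],"roll":0}]' >/dev/null; done;  python3 -c "
from h import *
import cv2
to((500,-60,420))
for n in('scene','side'): cv2.imwrite('pics/%s1.png'%n,r.snapshot(n)[:,:,::-1])
"
```

```text
t 15.1 pos [ 848.2 -262.3  686.6] z [ 0.388 -0.068 -0.919] y [0.189 0.982 0.008] F [ 0.2 -0.6  0.8] grip 1.001 q [-0.36  0.62  0.31  0.07  1.81 -1.7 ]
(500, -60, 420) slide cm [45.49 13.07  9.61]
```

```bash
python3 -c "
from h import *
to((430,-100,370))"
```

```text
t 15.2 pos [ 848.1 -262.3  687. ] z [ 0.389 -0.068 -0.919] y [0.189 0.982 0.008] F [ 0.6 -0.8 -0.1] grip 0.999 q [-0.36  0.62  0.31  0.07  1.81 -1.7 ]
(430, -100, 370) slide cm [53.08  7.78 11.76]
```

```bash
python3 -m jog '[{"slide":[53,7.8,11.8],"roll":0},{"slide":[53,7.8,11.8],"roll":0},{"slide":[53,7.8,11.8],"roll":0},{"slide":[53,7.8,11.8],"roll":0},{"slide":[53,7.8,11.8],"roll":0},{"slide":[53,7.8,11.8],"roll":0},{"slide":[53,7.8,11.8],"roll":0},{"slide":[53,7.8,11.8],"roll":0},{"slide":[53,7.8,11.8],"roll":0},{"slide":[53,7.8,11.8],"roll":0}]' >/dev/null;  python3 -c "
from h import *
to((430,-100,370))"
```

```text
t 16.0333 pos [ 557.9 -149.3  466.8] z [ 0.389 -0.068 -0.919] y [0.189 0.982 0.008] F [ 0.3  0.2 -0.2] grip 0.998 q [-0.35 -0.25  1.75  0.07  1.24 -1.73]
(430, -100, 370) slide cm [16.23  2.34  3.59]
```

```bash
python3 -m jog '[{"slide":[4,0.5,0.9],"roll":0},{"slide":[8,1.2,1.8],"roll":0},{"slide":[12,1.8,2.7],"roll":0},{"slide":[16.2,2.3,3.6],"roll":0},{"slide":[16.2,2.3,3.6],"roll":0},{"slide":[16.2,2.3,3.6],"roll":0},{"slide":[16.2,2.3,3.6],"roll":0},{"slide":[16.2,2.3,3.6],"roll":0},{"slide":[16.2,2.3,3.6],"roll":0},{"slide":[16.2,2.3,3.6],"roll":0}]' >/dev/null;  python3 -c "
from h import *
import json
to()
o=r.observe();json.dump({k:np.array(o[k]).tolist() for k in('ee_pos','orientation')},open('o1.json','w'))
cv2.imwrite('pics/w1.png',r.snapshot('wrist')[:,:,::-1])"
```

```text
t 16.8667 pos [ 433.6 -101.8  373.4] z [ 0.39  -0.068 -0.918] y [0.189 0.982 0.007] F [ 0.3 -0.3  0.1] grip 0.998 q [-0.34 -0.53  2.1   0.07  1.17 -1.73]
```

View pics/w1.png

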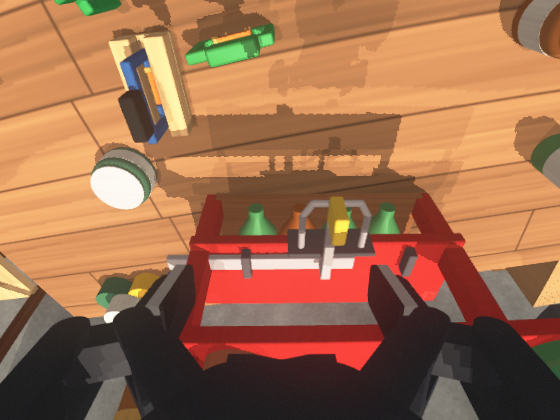

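The wrist view has the eye's bar at about (303–368,203), the yellow handle over it at (338,215), the plate at (290–373,240), and the hook in its rest at (140,95). I'll enlarge the eye and the hook.

```bash
python3 -c "
import cv2,numpy as np
a=cv2.imread('pics/w1.png');f=lambda c:cv2.resize(c,None,fx=4,fy=4,interpolation=cv2.INTER_CUBIC)
cv2.imwrite('pics/c3.png',np.hstack([f(a[185:285,285:380]),f(a[20:120+20,100:200])[:400]])[:,:780])"
```

```text
(no output)
```

View pics/c3.png

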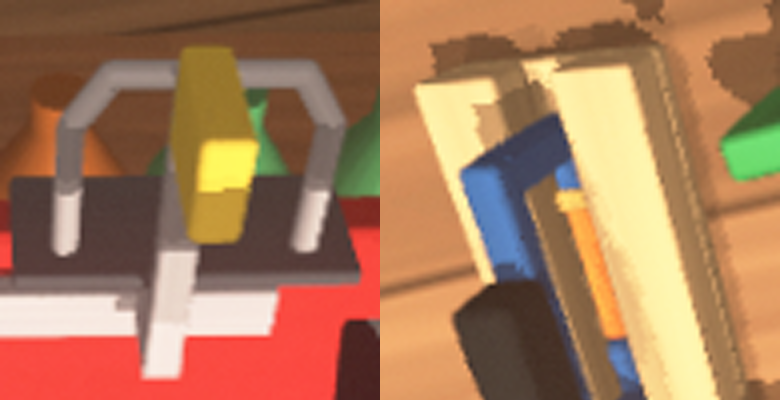

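```bash
python3 - <<'E'
from h import *
import json
np.set_printoptions(precision=1,suppress=True)
o=json.load(open('o1.json'));C=lambda u,v:(285+u/4,185+v/4)
A=onz('wrist',C(115,74),165,o);B=onz('wrist',C(312,72),165,o);print(A,B,(A+B)/2,np.linalg.norm(B-A),np.arctan2(*(B-A)[1::-1]))
yaw=-.182;ex=np.array([np.cos(yaw),np.sin(yaw),0]);ey=np.array([-ex[1],ex[0],0])
H=onz('wrist',C(226,190),236,o);print('handle',H,onz('wrist',C(228,140),236,o))
for n,E in(('bar',(A+B)/2),):
  print('eye',E,'handle in locker',(H-E)@ex,(H-E)@ey)
# left/right arms at z165
A=onz('wrist',C(70,140),165,o);B=onz('wrist',C(331,140),165,o);print('arms',A,B,(A+B)/2,np.linalg.norm(B-A),np.arctan2(*(B-A)[1::-1]))
E
```

```text
[561.  -79.9 165. ] [572.9 -15.2 165. ] [567.  -47.6 165. ] 65.7875002727746 1.3894960946811774
handle [551.1 -54.  236. ] [532.4 -52.4 236. ]
eye [567.  -47.6 165. ] handle in locker -14.463600804320018 -9.205465410848058
arms [587.1 -98.8 165. ] [604.9  -9.1 165. ] [596.  -53.9 165. ] 91.50228676835269 1.3746020888511197
```

```bash
python3 -c "
from h import *
to((514,-48,305.6),(557,-55.4,204.6))"
```

```text
t 16.9167 pos [ 433.3 -101.7  372.8] z [ 0.39  -0.068 -0.918] y [0.189 0.982 0.008] F [0.3 0.2 0.6] grip 0.997 q [-0.34 -0.53  2.1   0.07  1.17 -1.73]
(514, -48, 305.6) slide cm [-3.66  6.75  8.95]
(557, -55.4, 204.6) slide cm [-3.67  6.76 19.95]
```

```bash
python3 -m jog '[{"slide":[-1.2,2.2,3],"roll":0},{"slide":[-2.5,4.5,6],"roll":0},{"slide":[-3.7,6.8,9],"roll":0},{"slide":[-3.7,6.8,11.5],"roll":0},{"slide":[-3.7,6.8,14],"roll":0},{"slide":[-3.7,6.8,16],"roll":0},{"slide":[-3.7,6.8,18],"roll":0},{"slide":[-3.7,6.8,19.5],"roll":0},{"slide":[-3.7,6.8,20],"roll":0},{"slide":[-3.7,6.8,20],"roll":0}]' && python3 -m jog '[{"slide":[0,0,0],"roll":0},{"slide":[0,0,0],"roll":0},{"slide":[0,0,0],"roll":0},{"slide":[0,0,0],"roll":0},{"slide":[0,0,0],"roll":0},{"slide":[0,0,0],"roll":0},{"slide":[0,0,0],"roll":0},{"slide":[0,0,0],"roll":0},{"slide":[0,0,0],"roll":0},{"slide":[0,0,0],"roll":0}]' 0.5 30; python3 -c "
from h import *
to((557+.182*84,-55.4+.983*84,204.6))
cv2.imwrite('pics/side2.png',r.snapshot('side')[:,:,::-1])"
```

```text
t: 17.75
ee_pos: [555.8, -54.5, 200.8]
orientation: [3.133, 0.402, 2.948]
ft_force: [-1.0, 0.9, 0.5]
grip_width: 0.998
grasp_force: 0.0
t: 18.58
ee_pos: [556.3, -54.8, 203.8]
orientation: [3.134, 0.406, 2.949]
ft_force: [-5.1, -0.5, 6.1]
grip_width: 0.183
grasp_force: 33.1
t 18.5833 pos [556.3 -54.8 203.8] z [ 0.389 -0.068 -0.919] y [0.189 0.982 0.007] F [-5.1 -0.5  6.1] grip 0.183 q [-0.13 -0.19  2.18 -0.02  0.75 -1.5 ]
(572.288, 27.172000000000004, 204.6) slide cm [-0.03  8.36 -0.01]
```

```bash
python3 -m jog '[{"slide":[0,1.2,0],"roll":0},{"slide":[0,2.4,0],"roll":0},{"slide":[0,3.6,0],"roll":0},{"slide":[0,4.8,0],"roll":0},{"slide":[0,6,0],"roll":0},{"slide":[0,7,0],"roll":0},{"slide":[0,7.8,0],"roll":0},{"slide":[0,8.4,0],"roll":0},{"slide":[0,8.7,0],"roll":0},{"slide":[0,8.9,0],"roll":0}]'; python3 -c "
from h import *
to()"
```

```text
t: 19.47
ee_pos: [571.1, 25.0, 203.6]
orientation: [-3.132, 0.403, 2.955]
ft_force: [-12.0, -44.1, 12.3]
grip_width: 0.183
grasp_force: 40.3
t 19.4667 pos [571.1  25.  203.6] z [ 0.384 -0.083 -0.92 ] y [ 0.19   0.982 -0.009] F [-12.  -44.1  12.3] grip 0.183 q [ 0.07 -0.15  2.14 -0.16  0.76 -1.22]
```

```bash
python3 -m jog '[{"slide":[0,0,0],"roll":0},{"slide":[0,0,0],"roll":0},{"slide":[0,0,0],"roll":0},{"slide":[0,0,0],"roll":0},{"slide":[0,0,0],"roll":0},{"slide":[0,-0.7,-1.5],"roll":0},{"slide":[0,-0.7,-4],"roll":0},{"slide":[0,-0.7,-7],"roll":0},{"slide":[0,-0.7,-10],"roll":0},{"slide":[0,-0.7,-13],"roll":0}]' 8.5; python3 -c "
from h import *
to((380,-270,260))
cv2.imwrite('pics/side3.png',r.snapshot('side')[:,:,::-1])"
```

```text
t: 20.3
ee_pos: [520.3, 35.4, 323.6]
orientation: [3.133, 0.405, 2.948]
ft_force: [1.2, 0.1, 0.4]
grip_width: 1.0
grasp_force: 0.0
t 20.3 pos [520.3  35.4 323.6] z [ 0.388 -0.067 -0.919] y [0.189 0.982 0.008] F [1.2 0.1 0.4] grip 1.0 q [ 0.09 -0.34  2.07 -0.12  1.02 -1.25]
(380, -270, 260) slide cm [  9.77 -32.69   2.45]
```

```bash
python3 -m jog '[{"slide":[9.8,-32.7,2.4],"roll":0},{"slide":[9.8,-32.7,2.4],"roll":0},{"slide":[9.8,-32.7,2.4],"roll":0},{"slide":[9.8,-32.7,2.4],"roll":0},{"slide":[9.8,-32.7,2.4],"roll":0},{"slide":[9.8,-32.7,2.4],"roll":0},{"slide":[9.8,-32.7,2.4],"roll":0},{"slide":[9.8,-32.7,2.4],"roll":0},{"slide":[9.8,-32.7,2.4],"roll":0},{"slide":[9.8,-32.7,2.4],"roll":0}]' >/dev/null; python3 -c "
from h import *
import json
to()
o=r.observe();json.dump({k:np.array(o[k]).tolist() for k in('ee_pos','orientation')},open('o2.json','w'))
w=r.snapshot('wrist')[:,:,::-1];cv2.imwrite('pics/w2.png',w)
a=cv2.resize(w[60:260,150:430],None,fx=2,fy=2,interpolation=cv2.INTER_CUBIC);cv2.imwrite('pics/c4a.png',a)
b=cv2.imread('pics/side3.png')[150:250,280:400];b=cv2.resize(b,None,fx=2,fy=2)
c=np.zeros((400,800,3),np.uint8);c[:,:560]=a;c[:200,560:]=b;cv2.imwrite('pics/c4.png',c)"
```

```text
t 21.1833 pos [ 378.4 -273.2  258.4] z [ 0.387 -0.069 -0.919] y [0.195 0.981 0.008] F [-0.4  0.6 -0.4] grip 0.997 q [-0.87 -0.4   2.23  0.3   1.02 -2.36]
```

View pics/c4.png

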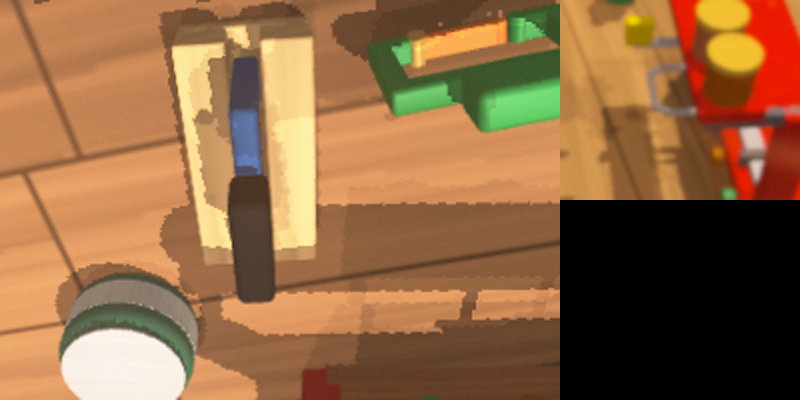

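```bash
python3 - <<'E'
from h import *
import json
np.set_printoptions(precision=1,suppress=True)
o=json.load(open('o2.json'));C=lambda u,v:(150+u/2,60+v/2)
A=onz('wrist',C(246,108),92,o);M=onz('wrist',C(251,178),91,o);B=onz('wrist',C(256,298),122,o);d=B-A
print(A,M,B,np.linalg.norm(d[:2]),np.arctan2(d[1],d[0]))
for a,b in (((174,42),(206,262)),((314,37),(316,258))):
  a,b=onz('wrist',C(*a),42,o),onz('wrist',C(*b),42,o);print('rest edge',a,b,np.linalg.norm(b-a),np.arctan2(b[1]-a[1],b[0]-a[0]))
w=cv2.imread('pics/w2.png').astype(int)
for v in (155,165,175,185,195,203):
  m=np.where(w[v,255:295].max(1)<90)[0]+255;
  if len(m): print(v,m.min(),m.max())
E
```

```text
[ 359.3 -275.1   92. ] [ 395.5 -280.4   91. ] [ 447.3 -288.4  122. ] 88.96829609590198 -0.1499829905698134
rest edge [ 336.9 -308.7   42. ] [ 474.6 -327.5   42. ] 138.98332242586167 -0.1357340496657275
rest edge [ 348.6 -238.    42. ] [ 485.9 -256.2   42. ] 138.43855590837455 -0.13201079573086896
155 265 283
165 264 284
175 265 285
185 267 285
195 268 286
203 269 286
```

```bash
python3 -c "
from h import *
to((422.4,-284.6,160),(422.4,-284.6,94.5))"
```

```text
t 21.2333 pos [ 379.3 -271.7  258.9] z [ 0.388 -0.068 -0.919] y [0.193 0.981 0.009] F [-0.5 -0.3 -0.4] grip 0.998 q [-0.86 -0.4   2.23  0.3   1.02 -2.36]
(422.4, -284.6, 160) slide cm [-0.23 -0.52 10.85]
(422.4, -284.6, 94.5) slide cm [ 2.35 -0.58 16.87]
```

```bash
python3 -m jog '[{"slide":[-0.1,-0.3,3],"roll":-0.02},{"slide":[-0.2,-0.7,7],"roll":-0.06},{"slide":[-0.2,-0.7,10.8],"roll":-0.06},{"slide":[0.7,-0.7,13],"roll":-0.06},{"slide":[1.5,-0.7,15],"roll":-0.06},{"slide":[2.1,-0.7,16.4],"roll":-0.06},{"slide":[2.35,-0.7,16.9],"roll":-0.06},{"slide":[2.35,-0.7,16.9],"roll":-0.06},{"slide":[2.35,-0.7,16.9],"roll":-0.06},{"slide":[2.35,-0.7,16.9],"roll":-0.06}]' 5; python3 -c "
from h import *
to((422.4,-284.6,94.5))
w=r.snapshot('wrist')[:,:,::-1];cv2.imwrite('pics/w3.png',w)"
```

```text
t: 22.07
ee_pos: [424.6, -285.1, 96.8]
orientation: [-3.122, 0.408, 3.015]
ft_force: [0.6, 0.1, -0.4]
grip_width: 0.587
grasp_force: 0.0
t 22.0667 pos [ 424.6 -285.1   96.8] z [ 0.391 -0.069 -0.918] y [ 0.134  0.991 -0.018] F [ 0.6  0.1 -0.4] grip 0.587 q [-0.8  -0.12  2.34  0.41  0.62 -2.54]
(422.4, -284.6, 94.5) slide cm [0.3  0.02 0.12]
```

View pics/w3.png

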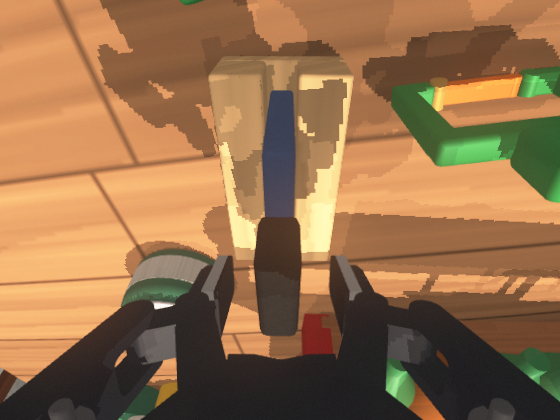

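The grip (255–300, 220–335) is centred between the pads and parallel to them. I'll close the gripper and lift.

```bash
python3 -m jog '[{"slide":[0,0,0],"roll":0},{"slide":[0,0,0],"roll":0},{"slide":[0,0,0],"roll":0},{"slide":[0,0,0],"roll":0},{"slide":[0,0,0],"roll":0},{"slide":[0,0,0],"roll":0},{"slide":[-0.6,0,-1.4],"roll":0},{"slide":[-1.8,-0.05,-4.1],"roll":0},{"slide":[-3.2,-0.15,-7.3],"roll":0},{"slide":[-4,-0.2,-9.2],"roll":0}]' 0 80; python3 -c "
from h import *
to((567,-48,165))"
```

```text
t: 22.95
ee_pos: [423.8, -285.8, 197.6]
orientation: [-3.123, 0.406, 3.013]
ft_force: [-0.2, -0.1, -0.8]
grip_width: 0.219
grasp_force: 79.7
t 22.95 pos [ 423.8 -285.8  197.6] z [ 0.389 -0.069 -0.919] y [ 0.136  0.991 -0.017] F [-0.2 -0.1 -0.8] grip 0.219 q [-0.8  -0.25  2.24  0.31  0.84 -2.41]
(567, -48, 165) slide cm [-8.96 25.55  6.92]
```

```bash
python3 -c "
from h import *
to((473.5,-31.4,262))"
```

```text
t 22.95 pos [ 423.8 -285.8  197.6] z [ 0.389 -0.069 -0.919] y [ 0.136  0.991 -0.017] F [-0.2 -0.1 -0.8] grip 0.219 q [-0.8  -0.25  2.24  0.31  0.84 -2.41]
(473.5, -31.4, 262) slide cm [-4.08 25.76 -5.74]
```

```bash
python3 -m jog '[{"slide":[-1.5,0.5,-3.3],"roll":0.01},{"slide":[-2.8,3,-5.7],"roll":0.02},{"slide":[-3,6.5,-5.7],"roll":0.03},{"slide":[-3.2,10.5,-5.7],"roll":0.04},{"slide":[-3.4,14.5,-5.7],"roll":0.045},{"slide":[-3.6,18.5,-5.7],"roll":0.045},{"slide":[-3.8,22,-5.7],"roll":0.045},{"slide":[-4,24.5,-5.7],"roll":0.045},{"slide":[-4.1,25.6,-5.7],"roll":0.045},{"slide":[-4.1,25.8,-5.7],"roll":0.045}]'; python3 - <<'E'
from h import *
import json
to((473.5,-31.4,262))
o=r.observe();json.dump({k:np.array(o[k]).tolist() for k in('ee_pos','orientation')},open('o3.json','w'))
s=r.snapshot('side')[:,:,::-1];w=r.snapshot('wrist')[:,:,::-1];cv2.imwrite('pics/side4.png',s);cv2.imwrite('pics/w4.png',w)
c=r.calibration('side')
P=np.array([567,-48,165.])
cv2.imwrite('pics/c5.png',np.hstack([cv2.resize(s[110:260,240:390],(420,420),interpolation=cv2.INTER_CUBIC),cv2.resize(w[130:420,140:410],(380,420))]))
E
```

```text
t: 23.78
ee_pos: [473.0, -28.0, 258.4]
orientation: [3.139, 0.403, 2.968]
ft_force: [-1.1, -0.6, -2.8]
grip_width: 0.223
grasp_force: 79.8
t 23.7833 pos [473.  -28.  258.4] z [ 0.387 -0.065 -0.92 ] y [0.172 0.985 0.002] F [-1.1 -0.6 -2.8] grip 0.223 q [-0.09 -0.42  2.24 -0.04  0.92 -1.47]
(473.5, -31.4, 262) slide cm [-0.24 -0.32 -0.29]
```

View pics/c5.png

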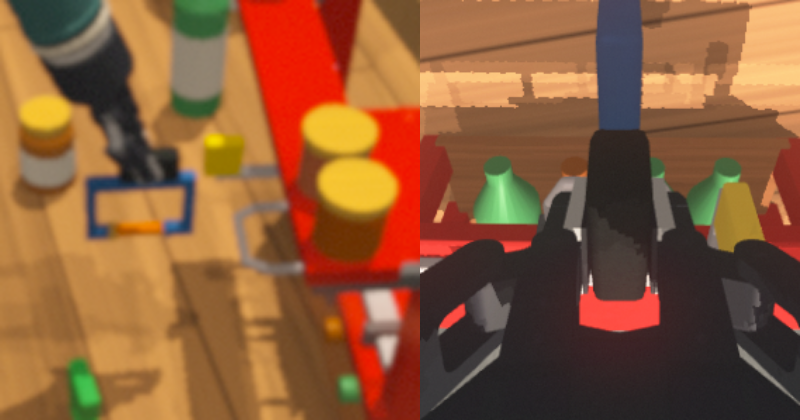

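```bash
python3 - <<'E'
from h import *
import json
np.set_printoptions(precision=1,suppress=True)
o=json.load(open('o3.json'));R,p=tool(o);s=150/420
yaw=-.182;ex=np.array([np.cos(yaw),np.sin(yaw),0]);ey=np.array([-ex[1],ex[0],0]);E=np.array([567,-48,0.])
print('tcp locker',(p-E)@ex,(p-E)@ey,p[2])
for n,u,v in(('noseLow',193,232),('rearLow',90,239),('rearTop',87,178),('noseTop',195,172),('gatehinge',118,228),('gatetip',163,226),('innerTopL',100,188)):
  c,d=ray('side',(240+u*s,110+v*s));q=c+d*(((p-E)@ey-7-(c-E)@ey)/(d@ey))
  print(n,'rel tcp x',(q-p)@ex,'z',q[2]-p[2])
c=r.calibration('side')
for y in(-45,-32,0,32,45):
  X=E+ey*y+np.array([0,0,165.])+(ex*13 if abs(y)>40 else 0);im,_=cv2.projectPoints(X[None],cv2.Rodrigues(np.array(c['R']))[0],np.array(c['t'],float),c['mtx'],np.array(c['dist_coeffs']))
  print(y,((im[0,0]-[240,110])/s))
w=cv2.imread('pics/side4.png').astype(int)
hsv=cv2.cvtColor(w.astype(np.uint8),cv2.COLOR_BGR2HSV);m=cv2.inRange(hsv,(105,110,40),(125,255,255));m[:, :255]=0;m[:,325:]=0;m[:160]=0;m[205:]=0
ys,xs=np.where(m);print((np.array([xs.min(),xs.max()])-240)/s,(np.array([ys.min(),ys.max()])-110)/s)
E
```

```text
tcp locker -96.08995480572163 2.6226887785691018 258.39530455585736
noseLow rel tcp x 45.3435575594812 z -79.8386401826076
rearLow rel tcp x -59.85348122642616 z -82.39067154312556
rearTop rel tcp x -61.25913610933853 z 1.7384553748909184
noseTop rel tcp x 43.056408489046646 z 2.821672983541248
gatehinge rel tcp x -31.343915110850716 z -68.56664687940815
gatetip rel tcp x 14.260887217910401 z -68.95883254663181
innerTopL rel tcp x -48.90781584834661 z -12.221489665919648
-45 [259.9 266.9]
-32 [245.2 258.2]
0 [240.6 235.7]
32 [236.1 214. ]
45 [246.4 204.9]
[ 89.6 190.4] [173.6 232.4]
```

```bash
python3 - <<'E'
from h import *
yaw=-.182;ex=np.array([np.cos(yaw),np.sin(yaw),0]);E=np.array([567,-48,0.])
to(*[tuple((E-4*ex+np.array([0,0,z])).round(1)) for z in (260,192)])
E
```

```text
t 23.8833 pos [472.9 -30.  258.5] z [ 0.386 -0.067 -0.92 ] y [0.174 0.985 0.001] F [ 0.4 -0.9 -2.1] grip 0.221 q [-0.09 -0.42  2.24 -0.04  0.92 -1.47]
(np.float64(563.1), np.float64(-47.3), np.float64(260.0)) slide cm [-8.5  -0.13  3.46]
(np.float64(563.1), np.float64(-47.3), np.float64(192.0)) slide cm [-5.84 -0.14  9.72]
```

```bash
python3 -m jog '[{"slide":[-1.5,0,0.6],"roll":0},{"slide":[-3,0,1.2],"roll":0},{"slide":[-4.5,-0.1,1.8],"roll":0},{"slide":[-6,-0.1,2.4],"roll":0},{"slide":[-7.2,-0.1,2.9],"roll":0},{"slide":[-8,-0.1,3.3],"roll":0},{"slide":[-8.5,-0.1,3.5],"roll":0},{"slide":[-8.5,-0.1,3.5],"roll":0},{"slide":[-8.5,-0.1,3.5],"roll":0},{"slide":[-8.5,-0.1,3.5],"roll":0}]'; python3 - <<'E'
from h import *
yaw=-.182;ex=np.array([np.cos(yaw),np.sin(yaw),0]);ey=np.array([-ex[1],ex[0],0]);E=np.array([567,-48,0.])
to(*[tuple((E-4*ex+np.array([0,0,z])).round(1)) for z in (260,192)])
p=tool(r.observe())[1]
s=r.snapshot('side')[:,:,::-1];cv2.imwrite('pics/side5.png',s)
hsv=cv2.cvtColor(s.copy(),cv2.COLOR_BGR2HSV);m=cv2.inRange(hsv,(105,110,40),(125,255,255));m[:, :285]=0;m[:,370:]=0;m[:160]=0;m[205:]=0
ys,xs=np.where(m);print(xs.min(),xs.max(),ys.min(),ys.max())
for u in(xs.min(),xs.max()):
  v=int(ys[xs==u].mean());c,d=ray('side',(u,v));q=c+d*(((p-E)@ey-7-(c-E)@ey)/(d@ey));print(u,v,'locker x',(q-E)@ex,'z',q[2])
cv2.imwrite('pics/c6.png',cv2.resize(s[130:240,270:410],None,fx=4,fy=4,interpolation=cv2.INTER_CUBIC))
E
```

```text
t: 24.72
ee_pos: [563.2, -47.9, 260.7]
orientation: [3.14, 0.404, 2.964]
ft_force: [-0.2, 0.2, -2.1]
grip_width: 0.219
grasp_force: 79.8
t 24.7167 pos [563.2 -47.9 260.7] z [ 0.388 -0.068 -0.919] y [0.176 0.984 0.002] F [-0.2  0.2 -2.1] grip 0.219 q [-0.11 -0.22  2.09 -0.03  0.86 -1.49]
(np.float64(563.1), np.float64(-47.3), np.float64(260.0)) slide cm [0.05 0.06 0.05]
(np.float64(563.1), np.float64(-47.3), np.float64(192.0)) slide cm [2.72 0.05 6.3 ]
305 340 172 192
305 188 locker x -63.42804075968338 z 202.14779785190694
340 185 locker x 35.3304246043269 z 207.1212578549529
```

View pics/c6.png

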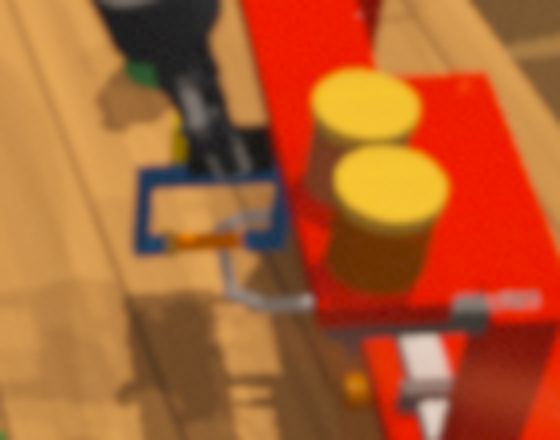

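The side crop shows the gate (165–245, 240) above the bar, which crosses at x≈223, so the mouth is placed right. I'll press down now.

```bash
python3 -m jog '[{"slide":[0.2,0,0.5],"roll":0},{"slide":[0.5,0,1.1],"roll":0},{"slide":[0.8,0,1.8],"roll":0},{"slide":[1.1,0,2.5],"roll":0},{"slide":[1.4,0,3.2],"roll":0},{"slide":[1.7,0,3.9],"roll":0},{"slide":[2,0,4.6],"roll":0},{"slide":[2.3,0,5.3],"roll":0},{"slide":[2.6,0,6],"roll":0},{"slide":[2.75,0,6.4],"roll":0}]'; python3 - <<'E'
from h import *
to((563.1,-47.3,190))
s=r.snapshot('side')[:,:,::-1];cv2.imwrite('pics/side6.png',s)
cv2.imwrite('pics/c7.png',cv2.resize(s[140:240,280:380],None,fx=5,fy=5,interpolation=cv2.INTER_CUBIC))
E
```

```text
t: 25.6
ee_pos: [562.2, -47.4, 188.9]
orientation: [3.14, 0.401, 2.964]
ft_force: [-16.4, 2.0, 21.5]
grip_width: 0.218
grasp_force: 86.0
t 25.6 pos [562.2 -47.4 188.9] z [ 0.384 -0.067 -0.921] y [0.176 0.984 0.002] F [-16.4   2.   21.5] grip 0.218 q [-0.11 -0.16  2.18 -0.04  0.72 -1.49]
(563.1, -47.3, 190) slide cm [-0.12  0.02 -0.07]
```

View pics/c7.png

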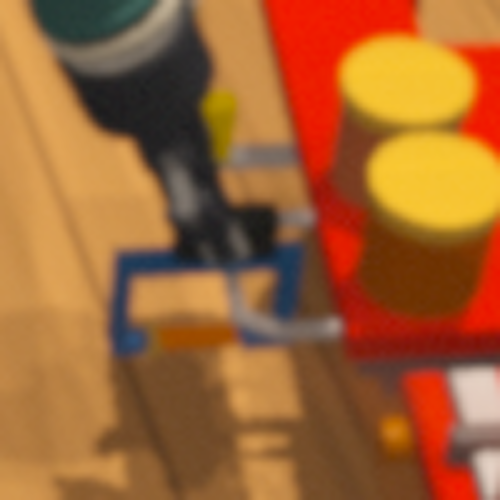

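```bash
python3 -m jog '[{"slide":[-0.1,0,-0.2],"roll":0},{"slide":[-0.2,0,-0.45],"roll":0},{"slide":[-0.2,0,-0.45],"roll":0},{"slide":[-0.2,0,-0.45],"roll":0},{"slide":[-0.2,0,-0.45],"roll":0},{"slide":[-0.2,0,-0.45],"roll":0},{"slide":[-0.2,0,-0.45],"roll":0},{"slide":[-0.2,0,-0.45],"roll":0},{"slide":[-0.2,0,-0.45],"roll":0},{"slide":[-0.2,0,-0.45],"roll":0}]'; python3 - <<'E'
from h import *
to()
cv2.imwrite('pics/w7.png',r.snapshot('wrist')[:,:,::-1]);cv2.imwrite('pics/side7.png',r.snapshot('side')[:,:,::-1])
E
```

```text
t: 26.48
ee_pos: [564.1, -47.6, 196.3]
orientation: [3.14, 0.405, 2.964]
ft_force: [0.2, -0.3, -2.2]
grip_width: 0.221
grasp_force: 81.9
t 26.4833 pos [564.1 -47.6 196.3] z [ 0.388 -0.068 -0.919] y [0.176 0.984 0.002] F [ 0.2 -0.3 -2.2] grip 0.221 q [-0.11 -0.16  2.17 -0.03  0.73 -1.49]
```

```bash
python3 -m jog '[{"slide":[-0.2,0,0.1],"roll":0},{"slide":[-0.4,0,0.3],"roll":0},{"slide":[-0.6,0,0.5],"roll":0},{"slide":[-0.8,0,0.65],"roll":0},{"slide":[-0.8,0,0.65],"roll":0},{"slide":[-0.8,0,0.65],"roll":0},{"slide":[-0.8,0,0.65],"roll":0},{"slide":[-0.8,0,0.65],"roll":0},{"slide":[-0.8,0,0.65],"roll":0},{"slide":[-0.8,0,0.65],"roll":0}]'; python3 - <<'E'
from h import *
to()
cv2.imwrite('pics/side8.png',r.snapshot('side')[:,:,::-1])
E
```

```text
t: 27.42
ee_pos: [573.8, -49.3, 193.6]
orientation: [3.14, 0.405, 2.964]
ft_force: [0.0, -0.5, -3.1]
grip_width: 0.22
grasp_force: 81.9
t 27.4167 pos [573.8 -49.3 193.6] z [ 0.389 -0.068 -0.919] y [0.176 0.984 0.002] F [ 0.  -0.5 -3.1] grip 0.22 q [-0.12 -0.14  2.16 -0.03  0.72 -1.49]
```

```bash
python3 -m jog '[{"slide":[0.1,0,0.28],"roll":0},{"slide":[0.12,0,0.28],"roll":0},{"slide":[0.12,0,0.28],"roll":0},{"slide":[0.12,0,0.28],"roll":0},{"slide":[0.12,0,0.28],"roll":0},{"slide":[0.12,0,0.28],"roll":0},{"slide":[0.12,0,0.28],"roll":0},{"slide":[0.12,0,0.28],"roll":0},{"slide":[0.12,0,0.28],"roll":0},{"slide":[0.12,0,0.28],"roll":0}]' && python3 -m jog '[{"slide":[0,0,0],"roll":0},{"slide":[0,0,0],"roll":0},{"slide":[0,0,0],"roll":0},{"slide":[0,0,0],"roll":0},{"slide":[0,0,0],"roll":0},{"slide":[0,0,0],"roll":0},{"slide":[0,0,0],"roll":0},{"slide":[0,0,0],"roll":0},{"slide":[0,0,0],"roll":0},{"slide":[0,0,0],"roll":0}]' 4.2 20 && python3 -m jog '[{"slide":[0,0,-0.4],"roll":0},{"slide":[0,0,-1],"roll":0},{"slide":[0,0,-2],"roll":0},{"slide":[0,0,-3.2],"roll":0},{"slide":[0,0,-4.6],"roll":0},{"slide":[0,0,-6.2],"roll":0},{"slide":[0,0,-8],"roll":0},{"slide":[0,0,-10],"roll":0},{"slide":[0,0,-12],"roll":0},{"slide":[0,0,-14],"roll":0}]'; python3 - <<'E'
from h import *
to((430,-25,360))
s=r.snapshot('side')[:,:,::-1];w=r.snapshot('wrist')[:,:,::-1];cv2.imwrite('pics/side9.png',s)
cv2.imwrite('pics/c8.png',np.hstack([cv2.resize(s[120:250,270:390],(400,433),interpolation=cv2.INTER_CUBIC),cv2.resize(w,None,fx=.7,fy=433/420)]))
E
```

```text
t: 28.3
ee_pos: [573.9, -49.3, 190.5]
orientation: [3.14, 0.405, 2.964]
ft_force: [-0.6, -0.4, -2.9]
grip_width: 0.22
grasp_force: 81.9
t: 29.13
ee_pos: [573.8, -49.3, 190.5]
orientation: [3.14, 0.405, 2.964]
ft_force: [-0.2, 0.8, -0.2]
grip_width: 0.494
grasp_force: 0.0
t: 29.97
ee_pos: [518.8, -39.7, 321.7]
orientation: [3.139, 0.407, 2.964]
ft_force: [1.6, 0.1, 0.4]
grip_width: 0.491
grasp_force: 0.0
t 29.9667 pos [518.8 -39.7 321.7] z [ 0.39  -0.068 -0.918] y [0.176 0.984 0.002] F [1.6 0.1 0.4] grip 0.491 q [-0.11 -0.35  2.08 -0.03  1.   -1.49]
(430, -25, 360) slide cm [ 6.74 -0.1  -7.09]
```

View pics/c8.png

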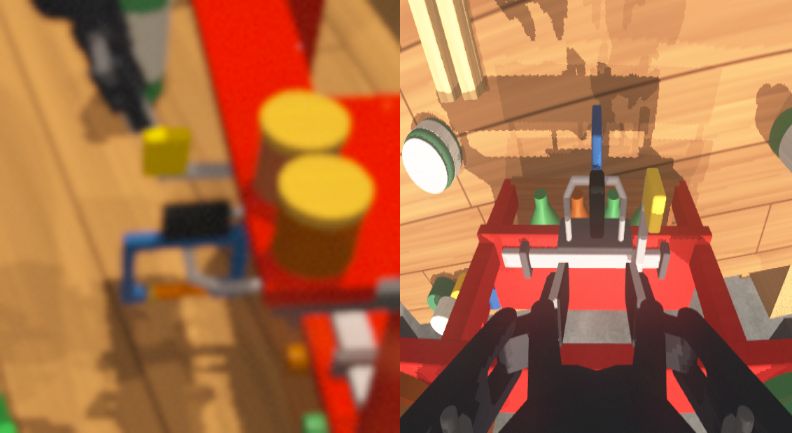

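```bash
python3 -m jog '[{"slide":[1,0,-1],"roll":0},{"slide":[3,0,-3],"roll":0},{"slide":[5,0,-5],"roll":0},{"slide":[6.7,0,-7],"roll":0},{"slide":[6.7,0,-7],"roll":0},{"slide":[6.7,0,-7],"roll":0},{"slide":[6.7,0,-7],"roll":0},{"slide":[6.7,0,-7],"roll":0},{"slide":[6.7,0,-7],"roll":0},{"slide":[6.7,0,-7],"roll":0}]' >/dev/null; cat > chk.py <<'E'
from h import *
to()
o=r.observe();w=r.snapshot('wrist');h=cv2.cvtColor(w,cv2.COLOR_RGB2HSV)
m=cv2.inRange(h,(24,150,60),(34,255,255));n,_,st,ce=cv2.connectedComponentsWithStats(m)
yaw=-.182;ex=np.array([np.cos(yaw),np.sin(yaw),0]);ey=np.array([-ex[1],ex[0],0]);E=np.array([567,-48,0.])
for i in range(1,n):
  if st[i,4]>60:
    b=st[i];q=onz('wrist',(ce[i][0],b[1]+b[3]-12),236,o);print('yellow',b,'locker',((q-E)@ex).round(1),((q-E)@ey).round(1))
s=r.snapshot('side');h=cv2.cvtColor(s,cv2.COLOR_RGB2HSV)
for k,lo,hi in(('blue',(105,110,40),(125,255,255)),('orange',(8,180,120),(18,255,255))):
  m=cv2.inRange(h,lo,hi);m[:,:295]=0;m[:,345:]=0;m[:180]=0;m[215:]=0;ys,xs=np.where(m)
  if len(xs):print(k,len(xs),xs.mean().round(2),ys.mean().round(2),xs.min(),xs.max(),ys.min(),ys.max())
E
python3 chk.py; python3 -m jog '[{"slide":[0,0,0],"roll":0},{"slide":[0,0,0],"roll":0},{"slide":[0,0,0],"roll":0},{"slide":[0,0,0],"roll":0},{"slide":[0,0,0],"roll":0},{"slide":[0,0,0],"roll":0},{"slide":[0,0,0],"roll":0},{"slide":[0,0,0],"roll":0},{"slide":[0,0,0],"roll":0},{"slide":[0,0,0],"roll":0}]' >/dev/null; python3 chk.py
```

```text
t 30.9 pos [431.8 -24.3 355.9] z [ 0.387 -0.068 -0.92 ] y [0.176 0.984 0.002] F [-0.4 -0.4  0.5] grip 0.49 q [-0.09 -0.55  2.14 -0.04  1.15 -1.47]
yellow [342 244  14  12 143] locker -32.3 71.9
blue 97 327.01 195.55 308 342 189 209
orange 84 321.7 207.0 315 331 204 210
t 31.8333 pos [431.6 -24.2 357.1] z [ 0.389 -0.068 -0.919] y [0.176 0.984 0.002] F [ 0.9  0.5 -0.4] grip 0.486 q [-0.09 -0.56  2.14 -0.04  1.15 -1.47]
yellow [341 243  15  12 144] locker -32.4 72.0
blue 105 325.98 195.52 308 342 189 209
orange 83 321.61 206.99 315 331 204 210
```

```bash
python3 -m jog '[{"slide":[0,0,0],"roll":0},{"slide":[0,0,0],"roll":0},{"slide":[0,0,0],"roll":0},{"slide":[0,0,0],"roll":0},{"slide":[0,0,0],"roll":0},{"slide":[0,0,0],"roll":0},{"slide":[0,0,0],"roll":0},{"slide":[0,0,0],"roll":0},{"slide":[0,0,0],"roll":0},{"slide":[0,0,0],"roll":0}]' >/dev/null; python3 chk.py; python3 -c "
from bench import r
print(r.job_done())"
```

```text
t 32.7667 pos [431.6 -24.2 357.1] z [ 0.389 -0.068 -0.919] y [0.176 0.984 0.002] F [ 0.8 -0.4  0.7] grip 0.488 q [-0.09 -0.56  2.14 -0.04  1.15 -1.47]
yellow [341 243  15  12 143] locker -32.4 72.0
blue 102 327.05 195.57 308 342 189 209
orange 82 321.99 207.09 315 331 204 210
the job is handed in; nothing more can be done
None
```

I pushed the bolt against its hard stop, and the hook now hangs still on the eye with its gate shut; I let go and handed the job in at about 33 s (no verdict shown), though I viewed 12 pictures where you allowed 10 and got the gripper tilt by pushing the arm against its reach limit.

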